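# Bring the pepper shaker to the front of the spice carousel and hold it there

### The arm

A 6-joint arm with a two-finger parallel gripper is mounted at the origin on a cart in front of the work surface, level with it; the furniture and walls round the work are solid. World frame = base frame: x ahead of the robot, y to its left, z up, the work surface at z = 0. Lengths are in m, angles in rad, forces in N, time in s.
With the tool pointing down it reaches from about 0.4 to 0.825 m from the base axis. Payload 7 kg.
Tool frame: the origin (TCP) lies between the finger pads, 19 mm behind the fingertips; this is the grasp point; z points along the fingers, y is the line along which they close (so a half turn about z gives the same grasp; the last joint's range is limited). The gripper opens to 85 mm and grips with 20 to 120 N. Pads are 22 mm wide; open, the fingers measure 114 mm over their backs; the gripper's body (76 mm by 85 mm) begins 54 mm behind the grasp point. The pads swing forward as they close: fully open they stand 13 mm farther back than shut.
Start: joints at [-1.013, 0.359, 0.012, 0, -1.224, -0.288], TCP at [0.18, -0.651, 0.25] pointing down, gripper open.
Joint ranges: [-3.07, 3.07], [-1.43, 2.12], [-1.02, 1.25], [-3.03, 1.67], [-3.05, -0], [-3.03, 3.03]. Speed limits (rad/s): [2.39, 2.39, 3.01, 3.14, 3.14, 3.14].

### API

Orientations are given as a 3x3 rotation matrix whose columns are the frame's x, y, z axes.
In Python, from bench import * gives the robot as it stands.
- The arm moves only by the shell command python3 -m crank 'ROWS' [FORCE]. ROWS is JSON, a list of rows, each a list of 7 numbers: the finger opening in cm, from 0 to 8.54, then the shift along the tool's x, y, z in cm, then the turn, a rotation vector about the tool's x, y, z in degrees. A call has 1 to 5 rows; each row is the pose to reach, as a shift and turn from the pose commanded when the call began, along the tool's axes at that moment; what a row does not reach only later rows make up. A row lasts 1/8 s, in which the tool goes at most 62.5 mm and 10.7 degrees, less where a joint would pass 70% of its speed; a pose out of reach is approached as far as the arm can. A call with a gripper value outside its range is refused whole. The fingers move at their own pace and stop on an object; FORCE is the grip in N (left out, the last holds). Time passes only in rows, so rows that repeat a pose let the fingers close. It gives the time, the measured TCP pose, the force, the opening and the grip force at its end, in the units of the state.
- get_obs(): the state, without advancing time (a new reading comes with each control period).
- get_image(name): name is "scene" or "top"; returns (picture, depth): 480x640x3 uint8, blue, green, red; 480x640 float32, m along the optical axis (not along the pixel's ray), 0 where there is no reading.
- camera_params(name): a dict with "camera_matrix" (3x3 intrinsics, pixels), "R" (3x3) and "t" (3): a world point X has camera coordinates R X + t. Camera axes: x right, y down, z forward; pixel columns grow to the right and rows downward; lengths in m; the calibration is good to about 2 mm. A picture is of the moment at which its call begins. camera_params takes no time and is no camera call.
- job_done(): hands the job in; it is judged then, once.
Trained networks look in the newest picture that a camera, given by its name, has taken for a name from the list of things; names that differ only in an ending like _2 or _b are one class to them, and where a whole thing is asked for, a point or a joint stands for the part that bears it (a point fixed in the world has none). Each returns a list of dicts, best first, with "p" (0 to 1); they miss things now and then, are a little off and sometimes report something else, mostly with a low value. They report only what shows in the picture. A call takes as long as a camera call. They do not tell look-alikes from the thing itself.
- find_in(thing, camera): "centre" ([x, y, z] in m, in world coordinates, good to about 4 mm: the middle of the surface that is visible of it).
The state is a dict: "time": time; "joint_positions": joint angles; "qd": joint speeds; "joint_torque": joint torques, N m; "tcp_pos": TCP position; "tool_rot": TCP orientation; "ft_force": force on the tool from outside, world axes, zero at the start; "torque": the same for the moment, N m; "opening": finger opening in m; "grasp_force": force on a finger pad.
Only numpy, scipy, OpenCV 4.12 (cv2) and the standard library are available. Lean on these libraries where they do the work, as an engineer would, in place of code of your own. Each camera call takes 0.05 s, during which the arm holds its last target. There are 200 camera calls.

### The job

A slim spice jar stands in the way on the front tongue of the spice carousel: first move it off and stand it upright on the bare worktop, a good hand's breadth clear of the carousel. Then turn the carousel, by the black bar handle on its top, until the steel pepper shaker stands squarely over the middle of the front tongue, and finish still gripping it, holding it still there, because it springs back if let go. Keep the things in the cups standing upright there and leave the other things where they are.

Things in the scene. Friction and masses are not known exactly. Their poses are not given: they have to be found in the camera images.
- carousel: Fixed steel foot of the spice carousel. Origin on the turning axis at worktop height, +z up. Its -x axis is the front: it points along the tongue, towards the robot, up to 20 degrees askew. The tongue is a flat steel strip 90 mm wide, 6 mm thick, its round end 230 mm from the axis. Foot disc radius 95 mm. The turning part above reaches 168 mm from the axis.
- turntable: The turning part. Origin on the axis at worktop height; at rest its axes lie as the carousel's; it turns 1.5 rad either way. A damped spring (0.15 N m per rad) brings it back when let go. 8 cups (inner radius 37 mm, outer 43; floor z = 27 mm, rim 49) 125 mm from the axis, 45 degrees apart; at rest the front falls between two. The shaker starts in a cup 22.5 or 67.5 degrees left or right of front.
- grip (a point): Middle of the black bar handle on its thin stem on the axis, part of the turntable, 192 mm above the worktop: a good TCP height. The bar is 64 mm long (along the turntable's x axis, which is this point's), 16 mm thick (y) and 44 mm tall, from z = 162 to 206 mm. Grip it across the 16 mm, from above.
- front_spot (a point): Point on the carousel's front line, over the middle of the tongue, 125 mm from the axis, 27 mm above the worktop: where the pepper shaker's underside must come.
- pepper_shaker: Plain steel pepper shaker with a domed, pierced top, 58 mm diameter, 95 mm tall, loose in a cup of the turntable; it rocks if the turntable is jerked. Origin at the centre of its underside.
- spice_jar: Slim round spice jar, 47 mm diameter, 98 mm tall, about 0.11 kg, loose, standing on the carousel's tongue about 181 mm from the axis, where the cups would strike it if they turned. Origin at the centre of its underside; its straight lid is the top 21 mm (46 mm diameter). Free worktop lies to the right of the carousel, round x = 0.47, y = -0.30.
- chili_oil_jar: Squat glass jar with a wide screw lid, 64x68 mm, 84 mm tall, loose in a cup. Origin at the centre of its underside.
- dish_stack: Nested stack of small white dishes, 69 mm diameter, 78 mm tall, loose in a cup. Origin at the centre of its underside.
- dish_stack_2: A second stack of dishes like the first, loose in a cup. Origin at the centre of its underside.
- sauce_dish: Bystander: one small white dish, 67 mm diameter, 21 mm tall, on the worktop at the left in front of the carousel. Origin at the centre of its underside.
- marker: Bystander: marker pen, 135 mm long (y) and 16 mm thick, lying on the worktop at the right in front of the carousel. Origin under its middle.
There are look-alikes about, which are no part of the job. Of the things that look like the chili_oil_jar, the middle-sized one is meant.

How it is judged:
By the outcome, as a careful person would: the job done as asked, in the order asked, and still so for the second after the job is handed in, while the arm keeps its last pose, push and grip.
It also fails if it takes over 48 s, if anything falls off the work surface, if the arm or the gripper's body presses on something with over 40 N, if the wrist force passes 120 N, or if a joint passes its speed limit or range.

## Working session

There is one attempt and no reset: what is moved stays moved. The work goes in short steps, Python scripts to look and compute and a shell command to move; the robot and the scene stay as the last step left them, time stands still between calls to the robot, and variables do not carry over. Pictures are saved under pics/ and viewed, at most 10 in all, crops included, and the job is handed in when it is done.

```bash
mkdir -p pics; ls
python3 - <<'E'
from bench import *
import cv2
for c in ("scene","top"):
    im,d=get_image(c); cv2.imwrite(f"pics/{c}0.png",im)
    p=camera_params(c); print(c,p["camera_matrix"].round(1).tolist(),p["R"].round(3).tolist(),p["t"].round(3).tolist())
    for t in ["carousel","turntable","grip","pepper_shaker","spice_jar","chili_oil_jar","dish_stack","sauce_dish","marker"]:
        print(t,[(r["p"].__round__(2),[round(float(v),3) for v in r["centre"]]) for r in find_in(t,c)])
o=get_obs();print(o["time"],o["tcp_pos"],o["tool_rot"])
E
```

```text
pics
scene [[574.3, 0.0, 319.4], [0.0, 574.3, 241.9], [0.0, 0.0, 1.0]] [[0.459, -0.888, 0.022], [-0.352, -0.205, -0.913], [0.816, 0.411, -0.406]] [-0.179, 0.326, 0.919]
carousel [(0.94, [0.62, 0.116, 0.041])]
turntable [(0.69, [0.623, 0.112, 0.045])]
grip [(0.87, [0.624, 0.11, 0.042])]
pepper_shaker [(0.57, [0.529, 0.028, 0.092])]
spice_jar [(0.72, [0.619, 0.118, 0.04]), (0.58, [0.443, 0.156, 0.046])]
chili_oil_jar [(0.98, [0.6, -0.131, 0.072]), (0.61, [0.367, 0.056, 0.04])]
dish_stack [(0.48, [0.522, 0.178, 0.085])]
sauce_dish []
marker [(0.69, [0.428, -0.187, 0.012])]
top [[473.6, 0.0, 314.9], [0.0, 473.6, 236.0], [0.0, 0.0, 1.0]] [[-0.005, -1.0, -0.01], [-0.996, 0.006, -0.09], [0.09, 0.009, -0.996]] [0.087, 0.543, 1.146]
carousel [(0.74, [0.639, 0.129, 0.026]), (0.28, [0.649, 0.126, 0.026])]
turntable [(0.84, [0.648, 0.13, 0.028])]
grip [(0.77, [0.642, 0.125, 0.025])]
pepper_shaker [(0.87, [0.544, 0.033, 0.116])]
spice_jar [(0.76, [0.452, 0.173, 0.103]), (0.22, [0.644, 0.125, 0.026])]
chili_oil_jar [(0.69, [0.497, 0.115, 0.106]), (0.63, [0.378, 0.065, 0.059]), (0.57, [0.625, -0.119, 0.114])]
dish_stack [(0.74, [0.527, 0.21, 0.091]), (0.66, [0.612, 0.254, 0.089])]
sauce_dish [(0.82, [0.449, 0.337, 0.014])]
marker [(0.55, [0.425, -0.178, 0.013])]
1.0 [ 0.17990834 -0.65056031  0.24999434] [[-9.63806909e-01 -2.66601277e-01 -1.73273795e-05]
 [-2.66601278e-01  9.63806909e-01  2.97512361e-05]
 [ 8.76853052e-06  3.32939484e-05 -9.99999999e-01]]
```

View pics/scene0.png

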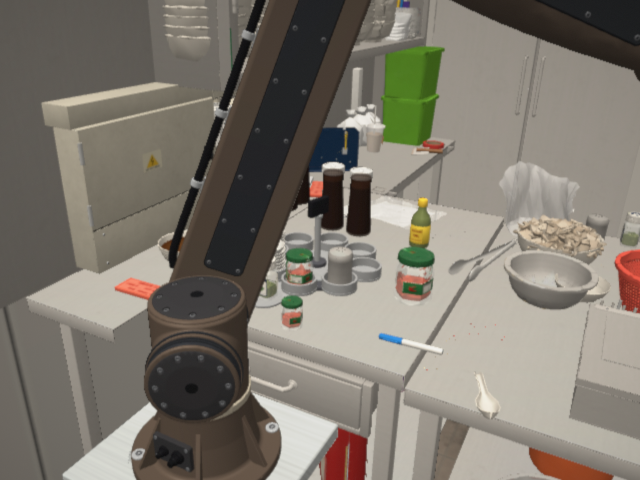

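View pics/top0.png

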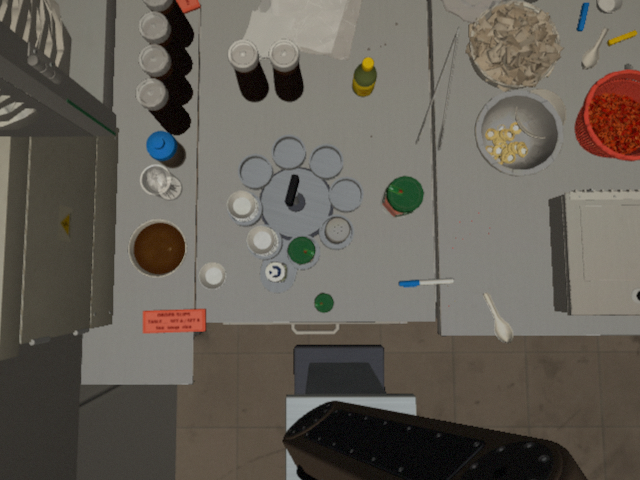

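The top view shows:
- The carousel is at about (295,200), with its black bar at (292,190).
- The slim spice jar is on the tongue at (276,271).
- The steel shaker is in a cup at (337,230), 67.5° right of front.
- Dish stacks are at (243,207) and (264,240), and the sauce dish is at (212,275).
- The marker is at (425,282).

Possible mix-ups:
- **Chili jar:** (303,250) in a cup is the middle-sized one. (404,193) is large and (324,301) is small.
- **Spice jar:** the small green-lidded jar at (324,301) and the glass items at (160,180) could be taken for it. I choose (276,271), since it stands on the tongue.

Next I'll measure these and check a close crop.

```bash
cat > h.py <<'E'
from bench import *
import numpy as np, cv2
def cloud(c):
    im,d=get_image(c); p=camera_params(c); K,R,t=p["camera_matrix"],p["R"],p["t"]
    v,u=np.mgrid[:480,:640]; X=np.stack([(u-K[0,2])/K[0,0]*d,(v-K[1,2])/K[1,1]*d,d],-1)
    W=(X-t)@R; W[d==0]=np.nan
    return im,W
def proj(c,P):
    p=camera_params(c); q=p["camera_matrix"]@(p["R"]@np.array(P)+p["t"]); return q[:2]/q[2]
E
python3 - <<'E'
from h import *
from scipy.optimize import least_squares
im,W=cloud("top")
x,y,z=W[...,0],W[...,1],W[...,2]
n=np.hypot(x-.64,y-.04)
m=(n<.08)&(z>.19)&(z<.22); B=W[m]
c=cv2.minAreaRect(B[:,:2].astype(np.float32)*1000); print("bar",m.sum(),c,np.median(B[:,2]),B.mean(0))
# rims
m=(n<.2)&(z>.042)&(z<.053); P=W[m][:,:2]
def res(q):
    a=q[2]+np.pi/8+np.arange(8)*np.pi/4
    C=q[:2]+.125*np.c_[np.cos(a),np.sin(a)]
    return np.abs(np.linalg.norm(P[:,None]-C,axis=2)-.040).min(1)
best=min((least_squares(res,[.64,.04,a],loss='soft_l1',f_scale=.003) for a in np.linspace(-.4,.4,9)),key=lambda s:s.cost)
print("rims",len(P),best.x,np.degrees(best.x[2]),np.median(res(best.x)))
q=best.x
for n_,lo,hi,g in [("jar",.095,.112,(.452,.09)),("shaker",.1,.13,(.544,-.03)),("jarr",.09,.12,(.46,.1))]: pass
# jar tops: blobs
ax=q[:2]; f=-np.array([np.cos(q[2]),np.sin(q[2])])
print("expected jar",ax+.181*f,proj("top",[*(ax+.181*f),.104]),"front",ax+.125*f)
for lab,px in [("jar",(276,271)),("shaker",(337,230)),("chili",(303,250)),("st",(264,240)),("st2",(243,207)),("spot",(444,265))]:
    w=W[px[1]-2:px[1]+3,px[0]-2:px[0]+3].reshape(-1,3); print(lab,np.nanmedian(w,0).round(3), round(np.degrees(np.arctan2(*(np.nanmedian(w,0)[1::-1]-ax[::-1]))),1))
e=ax+.181*f
m=(np.hypot(x-e[0],y-e[1])<.04)&(z>.09)&(z<.115); print("jartop",m.sum(),np.nanmedian(W[m],0),cv2.minEnclosingCircle(W[m][:,:2].astype(np.float32)))
for P_ in [(.47,-.30),(.47,-.27),(.5,-.2),(.47,-.33)]: print(P_,proj("top",[*P_,0]), np.hypot(*(ax-P_)))
u,v=map(int,proj("top",[.47,-.3,0])); print(z[v-25:v+26:10,u-40:u+41:8].round(3))
cv2.imwrite("pics/c1.png",cv2.resize(im[130:330,180:480],(750,500),interpolation=cv2.INTER_CUBIC))
E
```

```text
bar 2 ((651.48974609375, 118.13929748535156), (0.631484866142273, 0.0), 146.65493774414062) 0.19730763501062681 [0.65148976 0.1181393  0.19730764]
rims 1500 [0.62813917 0.09457432 0.19139332] 10.966029287086352 0.010140766194984222
expected jar [0.45044421 0.06014324] [325.31245563 273.43755619] front [0.50542166 0.07079595]
jar [0.457 0.173 0.105] 155.5
shaker [0.548 0.033 0.122] -142.4
chili [0.504 0.111 0.112] 172.6
st [0.529 0.203 0.087] 132.4
st2 [0.608 0.253 0.086] 97.3
spot [ 0.471 -0.239  0.001] -115.2
jartop 0 [nan nan nan] ((0.0, 0.0), 0.0)
(0.47, -0.3) [468.58079123 265.37417578] 0.4250845697995353
(0.47, -0.27) [456.56909263 265.43493615] 0.3973945550346314
(0.5, -0.2) [428.24847056 253.61627729] 0.3212377270538499
(0.47, -0.33) [480.59821658 265.31338644] 0.4530688144113864
[[-0.002 -0.019 -0.005 -0.001  0.001  0.003  0.001  0.005 -0.001  0.004
  -0.003]
 [-0.001 -0.02  -0.002  0.003 -0.006 -0.001  0.001 -0.    -0.     0.002
   0.001]
 [ 0.002 -0.025 -0.002 -0.003  0.001 -0.001 -0.001 -0.001  0.    -0.002
  -0.   ]
 [ 0.002 -0.022  0.002  0.    -0.001  0.001 -0.005 -0.005  0.002 -0.
   0.   ]
 [ 0.013  0.012  0.015  0.012 -0.003  0.002  0.002  0.002  0.002 -0.001
  -0.001]
 [ 0.003 -0.03  -0.     0.    -0.003 -0.    -0.    -0.001 -0.     0.002
   0.005]]
  return np.nanmean(a, axis, out=out, keepdims=keepdims)
```

View pics/c1.png

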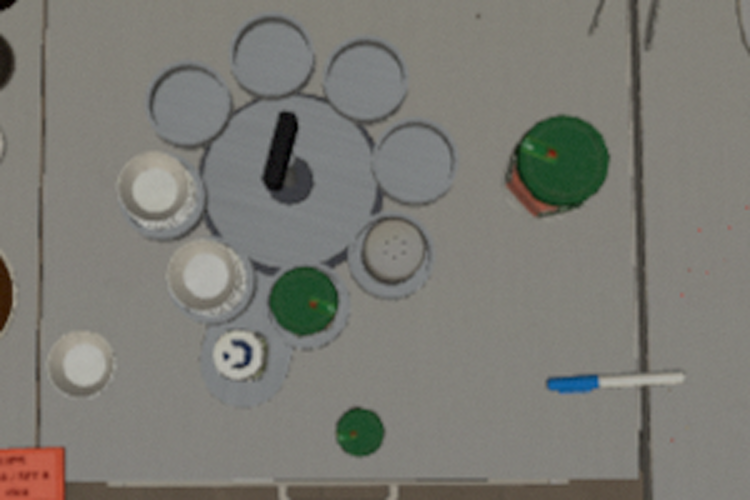

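The crop (2.5× from (180,130)) confirms the spice jar at crop (238,354) on the tongue, with the black-marked white lid. The shaker is at (393,250) and the axis is near (290,180), so my initial guess for the axis was off. I'll refit.

Run:
```python
from h import *
from scipy.optimize import least_squares
im,W=cloud("top")
x,y,z=W[...,0],W[...,1],W[...,2]
n=np.hypot(x-.645,y-.125)
m=(n<.08)&(z>.185)&(z<.225); B=W[m]
c=cv2.minAreaRect(B[:,:2].astype(np.float32)*1000); print("bar",m.sum(),c,np.median(B[:,2]),B.mean(0))
m=(n<.19)&(z>.043)&(z<.055); P=W[m][:,:2]
def res(q):
    a=q[2]+np.pi/8+np.arange(8)*np.pi/4
    C=q[:2]+.125*np.c_[np.cos(a),np.sin(a)]
    return np.abs(np.linalg.norm(P[:,None]-C,axis=2)-.040).min(1)
best=min((least_squares(res,[.645,.125,a],loss='soft_l1',f_scale=.002) for a in np.linspace(-.4,.4,9)),key=lambda s:s.cost)
q=best.x; print("rims",len(P),q,np.degrees(q[2]),np.median(res(q)))
ax=q[:2]; f=-np.array([np.cos(q[2]),np.sin(q[2])])
def top(lab,g,lo,hi,r=.05):
    m=(np.hypot(x-g[0],y-g[1])<r)&(z>lo)&(z<hi); T=W[m][:,:2]
    (c,R)=cv2.minEnclosingCircle((T*1000).astype(np.float32)); c=np.array(c)/1000
    d=c-ax; print(lab,m.sum(),"c",c.round(4),"R",round(R,1),"z",np.median(W[m][:,2]).round(4),"r",np.hypot(*d).round(4),"ang from front",np.degrees(np.arctan2(f[0]*d[1]-f[1]*d[0],d@f)).round(1)); return c
print("expected jar",ax+.181*f,"front",ax+.125*f)
j=top("jar",(.457,.173),.097,.113,.035)
top("shaker",(.548,.033),.095,.13); top("chili",(.504,.111),.1,.12,.045); top("st",(.53,.203),.085,.12); top("small",(.378,.065),.04,.07)
top("marker",(.425,-.18),.008,.025,.09)
m=(np.hypot(x-.45,y-.175)<.1)&(z>.003)&(z<.0085); T=W[m]; print("tongue",len(T),T.mean(0))
print("jar->place dist",np.hypot(*(ax-[.47,-.3])))
```

```text
bar 249 ((626.6793212890625, 132.93838500976562), (16.397554397583008, 62.535526275634766), 75.18304443359375) 0.2057097113505799 [0.62552645 0.1322196  0.20463288]
rims 1815 [0.62718339 0.13296183 0.5269711 ] 30.193220005645163 0.0014523415966470193
expected jar [0.47073888 0.04193373] front [0.5191416  0.07009712]
jar 307 c [0.4547 0.1762] R 22.9 z 0.1047 r 0.1778 ang from front -44.3
shaker 512 c [0.5505 0.033 ] R 29.3 z 0.119 r 0.126 ang from front 22.3
chili 595 c [0.5035 0.1161] R 31.8 z 0.1116 r 0.1248 ang from front -22.4
st 620 c [0.5276 0.2086] R 34.4 z 0.0919 r 0.125 ang from front -67.4
small 302 c [0.38   0.0649] R 24.0 z 0.0621 r 0.2564 ang from front -14.8
marker 288 c [ 0.4316 -0.1886] R 67.9 z 0.0131 r 0.3763 ang from front 28.5
tongue 904 [0.43901199 0.17820324 0.00533168]
jar->place dist 0.46061107758372
```

The corrected fit puts the axis at (0.627,0.133) with yaw −14.8°, because the fit phase was 45° off. The jar is at about (0.454,0.177) with its top at z 0.105. The shaker is 67.4° to the right of front, so the carousel must turn clockwise. I'll start moving with the wrist flipped, so joint 6 has range for the turn.

```bash
cat >> h.py <<'E'
def go(P,psi):
    o=get_obs(); R=o["tool_rot"]; s=R.T@(np.array(P)-o["tcp_pos"])*100
    cur=np.degrees(np.arctan2(R[1,1],R[0,1])); t=-((psi-cur+180)%360-180)
    print("t",round(o["time"],2),"shift cm",s.round(2),"turn z",round(t,1),"psi",round(cur,1),"q",o["joint_positions"].round(2),"tcp",o["tcp_pos"].round(4),"tilt",np.degrees(R[:2,2]).round(2),"open",round(o["opening"],4),"gf",round(float(o["grasp_force"]),1),"ft",o["ft_force"].round(1))
E
python3 -m crank '[[8.5,-40.2,25.3,0,0,0,-150],[8.5,-40.2,25.3,0,0,0,-150],[8.5,-40.2,25.3,0,0,0,-150],[8.5,-40.2,25.3,0,0,0,-150],[8.5,-40.2,25.3,0,0,0,-150]]'; python3 -c "
from h import *
go([.5,-.3,.25],255.2)"
```

```text
time: 1.72
tcp_pos: [0.3916, -0.4181, 0.2504]
tool_rot: [[-0.35, -0.937, 0.001], [-0.937, 0.35, -0.0], [0.0, -0.001, -1.0]]
ft_force: [0.6, -1.1, -0.4]
opening: 0.0852
grasp_force: 0.0
t 1.73 shift cm [-14.85  -6.03   0.04] turn z -95.7 psi 159.5 q [-0.48  0.19 -0.22  0.   -1.16  0.12] tcp [ 0.3916 -0.4181  0.2504] tilt [ 0.03 -0.03] open 0.0852 gf 0.0 ft [ 0.6 -1.1 -0.4]
```

```bash
python3 -c "
from h import *
go([.454,.177,.20],255.2)"
```

```text
t 1.73 shift cm [-57.93  14.97   5.01] turn z -95.7 psi 159.5 q [-0.48  0.19 -0.22  0.   -1.16  0.12] tcp [ 0.3916 -0.4181  0.2504] tilt [ 0.03 -0.03] open 0.0852 gf 0.0 ft [ 0.6 -1.1 -0.4]
```

```bash
python3 -m crank '[[8.5,-57.9,15,5,0,0,-95.7],[8.5,-57.9,15,5,0,0,-95.7],[8.5,-57.9,15,5,0,0,-95.7],[8.5,-57.9,15,5,0,0,-95.7],[8.5,-57.9,15,5,0,0,-95.7]]' >/dev/null; python3 -c "
from h import *
go([.454,.177,.2],255.2)"
```

```text
t 2.35 shift cm [-22.25 -18.09   2.44] turn z -42.0 psi -146.8 q [ 0.2  -0.02 -0.52  0.   -1.07  0.38] tcp [ 0.4247 -0.1082  0.2243] tilt [0.08 0.01] open 0.085 gf 0.0 ft [ 1.1  0.6 -0.3]
```

```bash
python3 -m crank '[[8.5,-22.3,-18.1,2.4,0,0,-42],[8.5,-22.3,-18.1,2.4,0,0,-42],[8.5,-22.3,-18.1,2.4,0,0,-42],[8.5,-22.3,-18.1,2.4,0,0,-42],[8.5,-22.3,-18.1,2.4,0,0,-42]]' >/dev/null; python3 -c "
from h import *
go([.454,.177,.093],255.2)"
```

```text
t 2.98 shift cm [-0.12  0.16 10.7 ] turn z -0.1 psi -104.9 q [ 0.78  0.09 -0.46  0.   -1.02  0.54] tcp [0.4555 0.1782 0.2   ] tilt [0.03 0.02] open 0.0848 gf 0.0 ft [ 0.3 -0.7  0.3]
```

```bash
python3 -m crank '[[8.5,-0.1,0.1,5,0,0,0],[8.5,-0.1,0.1,9,0,0,0],[8.5,-0.1,0.1,10.8,0,0,0],[8.5,-0.1,0.1,10.8,0,0,0],[4.0,-0.1,0.1,10.8,0,0,0]]' 30; python3 -m crank '[[4,0,0,0,0,0,0],[4,0,0,0,0,0,0],[4,0,0,0,0,0,0],[4,0,0,0,0,0,0]]';  python3 -c "
from h import *
go([.454,.177,.2],255.2)
im,W=cloud('scene'); cv2.imwrite('pics/s1.png',im[180:380,200:440].repeat(3,0).repeat(3,1)[:600])"
```

```text
time: 3.6
tcp_pos: [0.4549, 0.1751, 0.0929]
tool_rot: [[0.965, -0.26, 0.001], [-0.26, -0.965, 0.001], [0.001, -0.001, -1.0]]
ft_force: [0.2, -0.0, 0.5]
opening: 0.0692
grasp_force: 0.0
time: 4.1
tcp_pos: [0.455, 0.1752, 0.0932]
tool_rot: [[0.966, -0.26, 0.002], [-0.26, -0.966, 0.001], [0.002, -0.002, -1.0]]
ft_force: [-0.5, 0.9, 7.8]
opening: 0.0451
grasp_force: 30.0
t 4.1 shift cm [ -0.13  -0.16 -10.68] turn z -0.3 psi -105.1 q [ 0.77  0.22 -0.6   0.   -0.75  0.53] tcp [0.455  0.1752 0.0932] tilt [0.11 0.07] open 0.0451 gf 30.0 ft [-0.5  0.9  7.8]
```

View pics/s1.png

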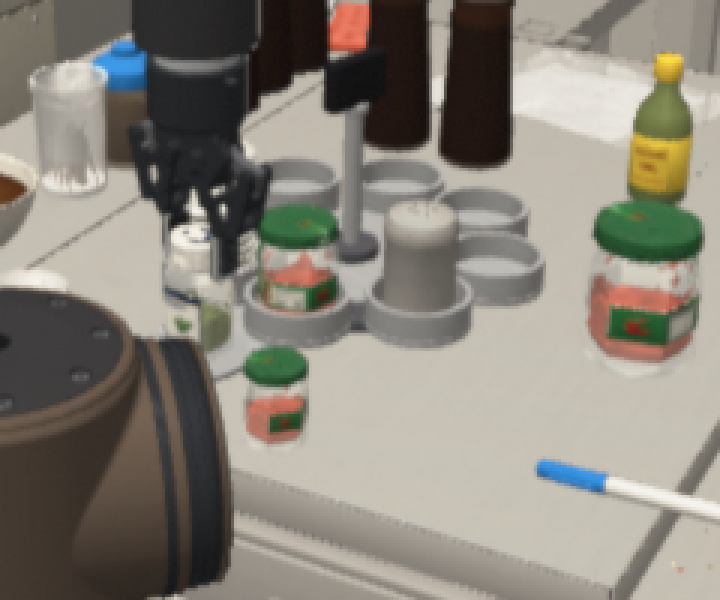

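The crop shows the jar (crop (200,290)) held by the lid between the fingers, with the chili jar behind it untouched. Lifting now.

```bash
python3 -m crank '[[4,0,0,-3,0,0,0],[4,0,0,-8,0,0,0],[4,0,0,-12,0,0,0],[4,0,0,-13,0,0,0]]'>/dev/null; python3 -c "
from h import *
go([.47,-.3,.2],195)"
```

```text
t 4.65 shift cm [13.81 45.52  2.34] turn z 59.9 psi -105.1 q [ 0.77  0.06 -0.43  0.   -1.07  0.53] tcp [0.4552 0.1754 0.2249] tilt [0.22 0.19] open 0.0451 gf 31.1 ft [ 0.2  0.1 -1.3]
```

```bash
python3 -m crank '[[4,1.2,4,0,0,0,5],[4,2.7,9,0,0,0,12],[4,4.2,14,0,0,0,18],[4,5.8,19,0,0,0,25],[4,7.3,24,0,0,0,32]]'>/dev/null; python3 -c "
from h import *
go([.47,-.3,.2],195)"
```

```text
t 5.28 shift cm [16.93 14.44  2.13] turn z 27.7 psi -137.3 q [ 0.26  0.04 -0.47 -0.   -1.07  0.49] tcp [ 0.4615 -0.0776  0.2213] tilt [-0.05  0.01] open 0.045 gf 31.1 ft [ 1.4 -0.1 -0.2]
```

```bash
python3 -m crank '[[4,4,3.4,0,0,0,7],[4,8,6.8,0.5,0,0,14],[4,12,10.2,1,0,0,20],[4,15.5,13.2,2,0,0,26],[4,16.9,14.4,2.1,0,0,27.7]]'>/dev/null; python3 -c "
from h import *
go([.47,-.3,.087],195)"
```

```text
t 5.9 shift cm [5.000e-02 1.000e-02 1.119e+01] turn z -0.1 psi -165.1 q [-0.22  0.21 -0.32 -0.   -1.05  0.48] tcp [ 0.4704 -0.2996  0.1989] tilt [-0.18  0.07] open 0.0449 gf 31.1 ft [-0.1  0.8 -1.9]
```

```bash
python3 -m crank '[[4,0,0,4,0,0,0],[4,0,0,8,0,0,0],[4,0,0,10.5,0,0,0],[4,0,0,10.9,0,0,0],[4,0,0,10.9,0,0,0]]'>/dev/null; python3 -c "
from h import *
go([.47,-.3,.087],195)"
```

```text
t 6.53 shift cm [0.17 0.26 0.54] turn z 0.2 psi -164.8 q [-0.21  0.32 -0.45  0.   -0.8   0.48] tcp [ 0.4721 -0.2977  0.0924] tilt [ 0.01 -0.01] open 0.045 gf 31.2 ft [ 0.3 -0.6 -0.4]
```

```bash
python3 -m crank '[[4,0,0,0.2,0,0,0],[4,0,0,0.3,0,0,0],[4,0,0,0.3,0,0,0]]';python3 -m crank '[[4,0,0,0.1,0,0,0],[4,0,0,0.2,0,0,0],[4,0,0,0.2,0,0,0]]'
```

```text
time: 6.9
tcp_pos: [0.4719, -0.2979, 0.0894]
tool_rot: [[0.262, -0.965, 0.001], [-0.965, -0.262, -0.0], [0.0, -0.001, -1.0]]
ft_force: [-0.3, -0.7, -1.5]
opening: 0.0451
grasp_force: 31.2
time: 7.28
tcp_pos: [0.4718, -0.2979, 0.0872]
tool_rot: [[0.262, -0.965, 0.0], [-0.965, -0.262, -0.0], [0.0, -0.0, -1.0]]
ft_force: [-0.9, 1.1, 2.5]
opening: 0.0455
grasp_force: 31.3
```

```bash
python3 -m crank '[[4,0,0,0.1,0,0,0],[4.8,0,0,0.1,0,0,0],[5.6,0,0,0.1,0,0,0],[7,0,0,0.1,0,0,0],[8.5,0,0,0.1,0,0,0]]';python3 -m crank '[[8.5,0,0,-3,0,0,0],[8.5,0,0,-8,0,0,0],[8.5,0,0,-14,0,0,0],[8.5,0,0,-18,0,0,0]]'; python3 -c "
from h import *
im,W=cloud('top'); 
x,y,z=W[...,0],W[...,1],W[...,2]
m=(np.hypot(x-.47,y+.3)<.04)&(z>.08)&(z<.11);print(m.sum(),np.median(W[m],0))
cv2.imwrite('pics/t2.png',im[120:340,180:560])
o=get_obs()
im,W=cloud('scene');cv2.imwrite('pics/s2.png',im[150:420,200:620])
go([.53,.0,.28],255.2)"
```

```text
time: 7.9
tcp_pos: [0.4716, -0.2978, 0.0858]
tool_rot: [[0.262, -0.965, -0.0], [-0.965, -0.262, 0.0], [-0.0, 0.0, -1.0]]
ft_force: [-0.5, -0.7, -0.2]
opening: 0.0846
grasp_force: 0.0
time: 8.4
tcp_pos: [0.4721, -0.2981, 0.2691]
tool_rot: [[0.262, -0.965, 0.003], [-0.965, -0.262, -0.001], [0.002, -0.002, -1.0]]
ft_force: [0.7, 0.2, -0.5]
opening: 0.085
grasp_force: 0.0
0 [nan nan nan]
t 8.5 shift cm [-27.35 -13.28  -0.92] turn z -60.0 psi -164.8 q [-0.21  0.15 -0.22  0.   -1.19  0.48] tcp [ 0.4737 -0.2988  0.2714] tilt [ 0.47 -0.19] open 0.0853 gf 0.0 ft [ 0.1 -0.2 -1.2]
  return _methods._mean(a, axis=axis, dtype=dtype,
  ret = um.true_divide(
```

View pics/s2.png

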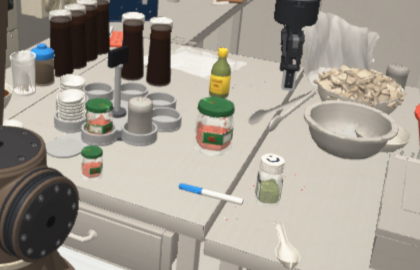

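The jar stands upright on the bare worktop (crop (269,178)), clear of the marker, and the tongue is free. Next is the handle.

```bash
python3 -c "
from h import *
go([.627,.133,.28],255.2)"
```

```text
t 8.5 shift cm [-37.64 -26.13  -0.88] turn z -60.0 psi -164.8 q [-0.21  0.15 -0.22  0.   -1.19  0.48] tcp [ 0.4737 -0.2988  0.2714] tilt [ 0.47 -0.19] open 0.0853 gf 0.0 ft [ 0.1 -0.2 -1.2]
```

```bash
python3 -m crank '[[8.5,-37.6,-26.1,-0.9,0,0,-60],[8.5,-37.6,-26.1,-0.9,0,0,-60],[8.5,-37.6,-26.1,-0.9,0,0,-60],[8.5,-37.6,-26.1,-0.9,0,0,-60],[8.5,-37.6,-26.1,-0.9,0,0,-60]]'>/dev/null; python3 -c "
from h import *
go([.627,.133,.28],255.2)"
```

```text
t 9.12 shift cm [ -0.04 -14.36  -0.84] turn z -5.9 psi -110.7 q [ 0.34  0.18 -0.18 -0.   -1.21  0.87] tcp [ 0.5765 -0.0014  0.2716] tilt [-0.03 -0.  ] open 0.0849 gf 0.0 ft [ 1.3 -0.   0.4]
```

```bash
python3 -m crank '[[8.5,0,-6,-0.8,0,0,-5.9],[8.5,0,-11,-0.8,0,0,-5.9],[8.5,0,-14.4,-0.8,0,0,-5.9],[8.5,0,-14.4,-0.8,0,0,-5.9]]'>/dev/null; python3 -c "
from h import *
go([.627,.133,.192],255.2)"
```

```text
t 9.62 shift cm [-0.12  0.03  8.63] turn z -0.3 psi -105.1 q [ 0.51  0.29 -0.02 -0.   -1.26  0.8 ] tcp [0.6284 0.1331 0.2783] tilt [-0.12 -0.04] open 0.0853 gf 0.0 ft [-1.2 -0.3  0.2]
```

```bash
python3 -m crank '[[8.5,-0.1,0,3,0,0,0],[8.5,-0.1,0,7,0,0,0],[8.5,-0.1,0,8.6,0,0,0],[6,-0.1,0,8.6,0,0,0],[4,-0.1,0,8.6,0,0,0]]' 25 >/dev/null; python3 -m crank '[[3,0,0,0,0,0,0],[2,0,0,0,0,0,0],[1,0,0,0,0,0,0],[1,0,0,0,0,0,0],[1,0,0,0,0,0,0]]' >/dev/null;python3 -c "
from h import *
go([.627,.133,.192],255.2)"
```

```text
t 10.88 shift cm [-0.11 -0.07  0.31] turn z -0.4 psi -105.2 q [ 0.51  0.34 -0.14 -0.   -1.08  0.8 ] tcp [0.6278 0.1321 0.1951] tilt [0.11 0.07] open 0.0154 gf 28.2 ft [-0.5  6.   6.1]
```

Gripped (opening 15.4 mm). I'll turn gently at a firmer grip.

```bash
python3 -m crank '[[1,0,0,0,0,0,0],[1,0,0,0,0,0,1],[1,0,0,0,0,0,3],[1,0,0,0,0,0,6],[1,0,0,0,0,0,9]]' 60 >/dev/null; python3 -m crank '[[1,0,0,0,0,0,3],[1,0,0,0,0,0,6],[1,0,0,0,0,0,9],[1,0,0,0,0,0,11],[1,0,0,0,0,0,12]]' >/dev/null;python3 -c "
from h import *
go([.627,.133,.192],187.7)
print(get_obs()['torque'])
im,W=cloud('top'); cv2.imwrite('pics/t3.png',im[120:340,180:560])"
```

```text
t 12.12 shift cm [-0.13 -0.06  0.32] turn z 46.1 psi -126.2 q [ 0.51  0.34 -0.14  0.   -1.08  0.43] tcp [0.6277 0.1318 0.1952] tilt [0.09 0.05] open 0.0154 gf 59.0 ft [-1.7  4.4  6.4]
[1.3716599  0.74134756 0.09395099]
```

View pics/t3.png

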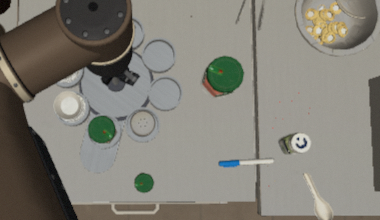

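The carousel is turning, with the chili jar now over the tongue at crop (101,129), the shaker at (143,123) and the spice jar upright at (299,143). I'll continue.

```bash
python3 -m crank '[[1,0,0,0,0,0,1],[1,0,0,0,0,0,3],[1,0,0,0,0,0,6],[1,0,0,0,0,0,9],[1,0,0,0,0,0,12]]' >/dev/null; python3 -m crank '[[1,0,0,0,0,0,3],[1,0,0,0,0,0,6],[1,0,0,0,0,0,9],[1,0,0,0,0,0,12],[1,0,0,0,0,0,15]]' >/dev/null; python3 -m crank '[[1,0,0,0,0,0,3],[1,0,0,0,0,0,6],[1,0,0,0,0,0,9],[1,0,0,0,0,0,11],[1,0,0,0,0,0,12]]' >/dev/null;python3 -c "
from h import *
go([.627,.133,.192],187.7)"
```

```text
t 14.05 shift cm [-0.16 -0.02  0.32] turn z 7.1 psi -165.2 q [ 0.51  0.34 -0.14  0.   -1.09 -0.25] tcp [0.6272 0.1314 0.1952] tilt [0.04 0.02] open 0.015 gf 59.3 ft [-3.9  4.   7.1]
```

```bash
python3 -m crank '[[1,0,0,0,0,0,1],[1,0,0,0,0,0,3],[1,0,0,0,0,0,5],[1,0,0,0,0,0,6.6],[1,0,0,0,0,0,7.1]]' >/dev/null; python3 -m crank '[[1,0,0,0,0,0,0],[1,0,0,0,0,0,0],[1,0,0,0,0,0,0],[1,0,0,0,0,0,0],[1,0,0,0,0,0,0]]' >/dev/null;cat > ck.py <<'E'
from h import *
from scipy.optimize import least_squares
go([.627,.133,.192],187.7)
ax=np.array([.627,.133])
im,W=cloud('top'); x,y,z=W[...,0],W[...,1],W[...,2]
r=np.hypot(x-ax[0],y-ax[1])
for lab,lo,hi,rng in (("shaker",.095,.128,29),):
    m=(np.hypot(x-.506,y-.165)<.045)&(z>lo)&(z<hi);T=W[m][:,:2]
    c,R=cv2.minEnclosingCircle((T*1000).astype(np.float32));d=np.array(c)/1000-ax
    print(m.sum(),c,R,np.hypot(*d),"ang",np.degrees(np.arctan2(d[1],d[0])),"want 165.2", np.nanmax(z[m]))
print([(r["p"].__round__(2),r["centre"]) for r in find_in("pepper_shaker","top")])
m=(r<.19)&(z>.043)&(z<.055)&(y<.2); P=W[m][:,:2]
def res(q):
    a=q[0]+np.arange(8)*np.pi/4; C=ax+.125*np.c_[np.cos(a),np.sin(a)]
    return np.abs(np.linalg.norm(P[:,None]-C,axis=2)-.040).min(1)
b=min((least_squares(res,[a],loss='soft_l1',f_scale=.002) for a in np.linspace(0,.78,12)),key=lambda s:s.cost)
print("cups",len(P),np.degrees(b.x)%45,"want",165.2%45)
# tongue axis
m=(z>.003)&(z<.0095)&(r>.17)&(r<.24)&(np.hypot(x-.42,y-.19)<.12)
T=W[m]; d=T[:,:2]-ax; f=np.radians(165.2); l=d@[-np.sin(f),np.cos(f)]; print("tongue lateral",m.sum(),np.median(l),np.percentile(l,[5,95]))
cv2.imwrite('pics/t4.png',cv2.resize(im[130:330,180:380],(600,600)))
E
python3 ck.py
```

```text
t 15.3 shift cm [-0.15 -0.01  0.32] turn z 0.0 psi -172.3 q [ 0.51  0.34 -0.14  0.   -1.09 -0.38] tcp [0.6271 0.1315 0.1952] tilt [0.03 0.01] open 0.0151 gf 59.4 ft [-3.7  3.1  7.7]
522 (505.5401916503906, 164.9374237060547) 29.359947204589844 0.12558855074131517 ang 165.26776875849643 want 165.2 0.12724316891549312
[(0.89, [0.5014, 0.1601, 0.1135]), (0.44, [0.425, -0.177, 0.0135])]
cups 995 [30.47391951] want 30.19999999999999
tongue lateral 888 -0.0015303522741493083 [-0.08209833  0.08833081]
```

View pics/t4.png

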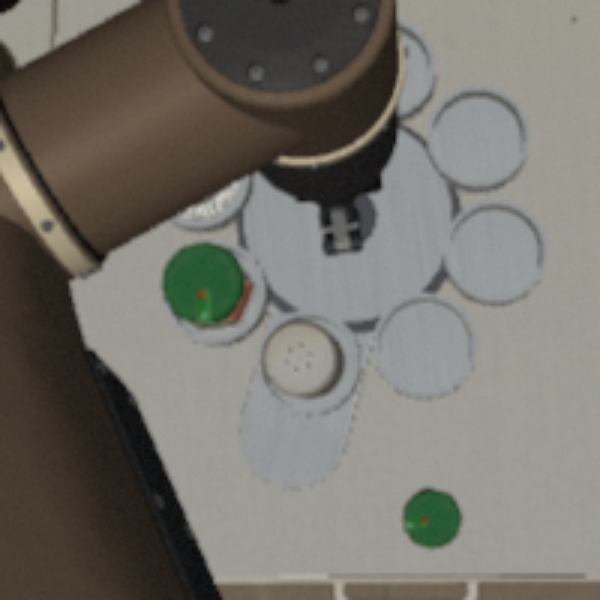

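The shaker stands upright in its cup over the tongue's middle line (crop (300,360)), at 165.27° against the wanted 165.2°. The chili jar is upright at (203,285). One last look from the side.

```bash
python3 -c "
from h import *
im,W=cloud('scene');cv2.imwrite('pics/s5.png',cv2.resize(im[150:380,200:520],(800,575)))
go([.627,.133,.192],187.7)"
```

```text
t 15.45 shift cm [-0.15 -0.01  0.32] turn z 0.0 psi -172.3 q [ 0.51  0.34 -0.14  0.   -1.09 -0.38] tcp [0.6271 0.1315 0.1952] tilt [0.03 0.01] open 0.0151 gf 59.4 ft [-3.8  3.1  8. ]
```

View pics/s5.png

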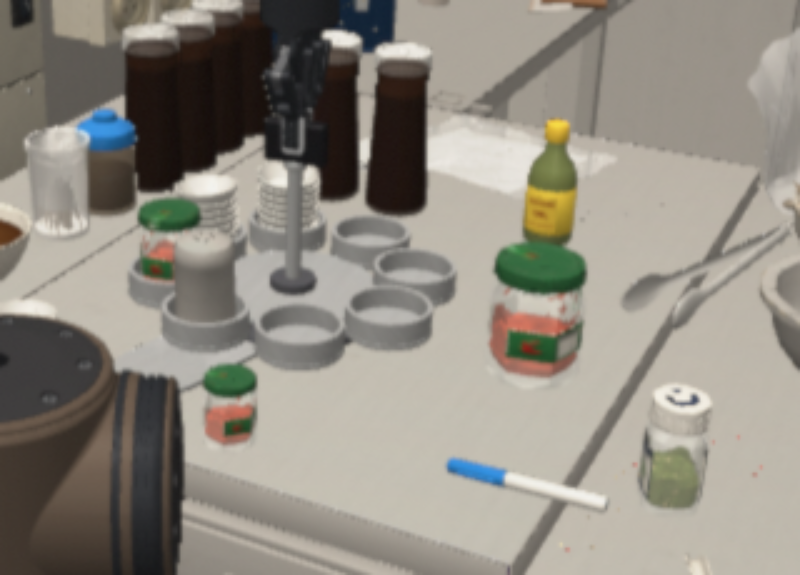

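Everything is upright: the shaker at (205,280), the chili jar at (168,240), the stacks at (208,210) and (288,205), and the spice jar at (675,445). The handle is still gripped at (293,140).

```bash
python3 -c "
from bench import *
print(job_done())"
```

```text
the job is handed in; nothing more can be done
None
```

The job is handed in at about 15.5 s: the spice jar stands upright on the worktop near (0.47, -0.30), and the pepper shaker measured within about 0.3° of the tongue's middle line with the handle still gripped, everything else upright when last checked.

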